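Hold the sample cell in the photometer's light path

TASK

Lift the black block out of the photometer's gap, stand it upright in the cream tray and let go. Then take the blue-stoppered cell from the rack, touching it only on its two white frosted faces (never the clear windows or the stopper), without knocking it against the photometer and leaving the other cells, bottle, jar and beaker where they stand. Finish while holding the cell still and upright in the air in the light path, centred on the beam midway between lamp and detector, its clear windows squarely facing them.

Things in the scene. Friction and masses are not known exactly. Their poses are not given: they have to be found in the camera images.
- photometer: Fixed. Aluminium base plate 110 (x) x 250 (y) x 10 mm with two housings 100 x 65 mm, tops 95 mm above the table: white lamp at -y, navy detector at +y. Open gap between them from y -50 to 50 mm. The beam runs along y over x = 0, 60 mm above the table; red lines on housing tops and plate mark it, a black cross line marks the gap's middle. Origin: centre of the underside, on the table.
- beam (a point): Middle of the light path: on the beam, midway between lamp and detector, 60 mm above the table (50 mm above the base plate). Axes as the photometer's (beam along y).
- dark_block: Loose black block with yellow top, 30 (x) x 44 (y) x 70 (z) mm, 0.1 to 0.2 kg, standing on the base plate in the photometer's gap, its x axis within 0.25 rad of the photometer's x; grip it across its 30 mm. Origin: centre of its underside.
- tray: Fixed cream open tray, 110 x 110 mm outside, 25 mm high, walls and floor 5 mm thick (inside 100 x 100 mm, 20 mm deep). Origin: centre of its underside, on the table; z up. Which side of the photometer it is on varies; the cell rack is on the other.
- cell_rack: Fixed teal block 190 (x) x 60 (y) x 22 (z) mm with three wells in a row along its x at -60, 0, 60 mm, each 36 (x) x 22 (y) mm and 14 mm deep (floor 8 mm above the table). Each holds one cell, windows towards its neighbours, frosted faces towards the rack's long sides. Origin: centre of the underside, on the table.
- cell_blue: Loose cuvette with a blue stopper, about 45 g, in any one of the wells. Body 60 mm tall. White frosted faces on its +y and -y sides, 30 mm wide, 18 mm apart: grip only these. Clear bluish windows, 14 x 56 mm, on its +x and -x ends, 32 mm apart. Light passes along x. Stopper on top 26 (x) x 12 (y) x 10 mm, narrower than the body. Origin: centre of its underside, z up.
- cell_blue_mid (a point): Centre of the blue-stoppered cell's body, on its axis, 30 mm above its underside; this point belongs at the middle of the light path.
- cell_white: Optical cell like the blue-stoppered one but with a white stopper, in another well of the rack; leave it alone. Same size, origin and axes.
- cell_orange: Optical cell like the blue-stoppered one but with an orange stopper, in another well of the rack; leave it alone. Same size, origin and axes.
- bottle: Loose amber bottle with a white cap, 56 mm diameter, 120 mm tall, behind the work area; leave alone. Origin: centre of its underside.
- jar: Loose white jar with a red lid, 60 mm diameter, 70 mm tall; leave alone. Origin: centre of its underside.
- beaker: Loose glass beaker, 70 mm diameter, 85 mm tall; leave alone. Origin: centre of its underside.
Not all that is in view belongs to the job. There is more than one size of the dark_block; the one meant has the size given above.

How it is judged:
By the outcome, as a careful person would: the job done as asked, in the order asked, and still so for the second after the job is handed in, while the arm keeps its last pose, push and grip.
It also fails if it takes over 64 s, if anything falls off the work surface, if the arm or the gripper's body presses on something with over 40 N, if the wrist force passes 120 N, or if a joint passes its speed limit or range.

ROBOT

A 7-joint arm with a two-finger parallel gripper is mounted at the origin on the work surface. World frame = base frame: x ahead of the robot, y to its left, z up, the work surface at z = 0. Lengths are in mm, angles in rad, forces in N, time in s.
With the tool pointing down it reaches from about 400 to 875 mm from the base axis. Payload 4.4 kg.
Tool frame: the origin (TCP) lies on the centre line of the jaws, within the pads' length; the fingertips stand 19 mm ahead of it and the grasp point (between the pads) is the TCP; z points along the fingers, y is the line along which they close (so a half turn about z gives the same grasp; the last joint's range is limited). The gripper opens to 85 mm and grips with 20 to 120 N. Pads are 22 mm wide; open, the fingers measure 114 mm over their backs; the gripper's body (76 mm by 85 mm) begins 54 mm behind the grasp point. The pads swing forward as they close: fully open they stand 13 mm farther back than shut.
Start: joints at [1.149, 0.628, 0.038, 1.517, -0.027, 0.996, -0.02], TCP at [226.448, -609.294, 250.313] pointing down, gripper open.
Joint ranges: [-3.06, 3.06], [-0.37, 2.12], [-1.25, 1.32], [0.18, 2.47], [-1.1, 4.24], [0.23, 1.98], [-2.94, 2.94]. Speed limits (rad/s): [2.57, 2.57, 3.14, 3.14, 3.14, 3.14, 3.14].

INTERFACE

Orientations are given as [roll, pitch, yaw] about the fixed x, y, z axes, in that order (R = Rz(yaw) Ry(pitch) Rx(roll)).
In Python, from cell import ctrl, viewer, silhouettes gives the robot as it stands.
- The arm moves only by the shell command python3 -m creep 'ROWS'. ROWS is JSON, a list of rows, each an object with "jaw": the gripper command: -1 is shut, 1 is fully open, values between are in proportion; "xyz": the shift along the tool's x, y, z in mm, a list of three; "angular": the turn, a rotation vector about the tool's x, y, z in rad, a list of three. In form: [{"jaw": jaw, "xyz": [tx, ty, tz], "angular": [rx, ry, rz]}, ...]. A call has 1 to 12 rows; each row is the pose to reach, as a shift and turn from the pose commanded when the call began, along the tool's axes at that moment; what a row does not reach only later rows make up. A row lasts 1/8 s, in which the tool goes at most 62.5 mm and 10.7 degrees, less where a joint would pass 70% of its speed; a pose out of reach is approached as far as the arm can. A call with a gripper value outside its range is refused whole. The fingers move at their own pace and stop on an object; the grip force is fixed at half the most. Time passes only in rows, so rows that repeat a pose let the fingers close. It gives the time, the measured TCP pose, the force, the opening and the grip force at its end, in the units of the state.
- ctrl.read_state(): the state, without advancing time (a new reading comes with each control period).
- viewer.get_image(name): name is "side" or "top"; returns (picture, depth): 480x640x3 uint8, red, green, blue; 480x640 float32, mm along the optical axis (not along the pixel's ray), 0 where there is no reading.
- viewer.camera_model(name): a dict with "fx", "fy", "cx", "cy" (pixels), "T" (4x4, takes a point from camera to world coordinates). Camera axes: x right, y down, z forward; pixel columns grow to the right and rows downward; lengths in mm; the calibration is good to about 2 mm. A picture is of the moment at which its call begins. camera_model takes no time and is no camera call.
- ctrl.finish_job(): hands the job in; it is judged then, once.
Trained networks look in the newest picture that a camera, given by its name, has taken for a name from the list of things; names that differ only in an ending like _2 or _b are one class to them, and where a whole thing is asked for, a point or a joint stands for the part that bears it (a point fixed in the world has none). Each returns a list of dicts, best first, with "score" (0 to 1); they miss things now and then, are a little off and sometimes report something else, mostly with a low value. They report only what shows in the picture. A call takes as long as a camera call. They do not tell look-alikes from the thing itself.
- silhouettes(camera, target): "pixels" (480x640 bool, what is visible of it) and "xy" ([column, row] in pixels, amid what is visible of it).
The state is a dict: "clock": time; "qpos": joint angles; "qd": joint speeds; "tau": joint torques, N m; "eef_pos": TCP position; "tool_rot": TCP orientation; "force": force on the tool from outside, world axes, zero at the start; "torque": the same for the moment, N m; "width": finger opening in mm; "gripper_force": force on a finger pad.
Only numpy, scipy, OpenCV 4.12 (cv2) and the standard library are available. Lean on these libraries where they do the work, as an engineer would, in place of code of your own. Each camera call takes 0.05 s, during which the arm holds its last target. There are 200 camera calls.

## Working session

There is one attempt and no reset: what is moved stays moved. The work goes in short steps, Python scripts to look and compute and a shell command to move; the robot and the scene stay as the last step left them, time stands still between calls to the robot, and variables do not carry over. Pictures are saved under pics/ and viewed, at most 10 in all, crops included, and the job is handed in when it is done.

```bash
ls; mkdir -p pics; python3 - <<'E'
from cell import ctrl, viewer, silhouettes
import cv2,numpy as np
s=ctrl.read_state()
for k in ("clock","eef_pos","tool_rot","width"):print(k,s[k])
for n in("top","side"):
    p,d=viewer.get_image(n); cv2.imwrite(f"pics/{n}0.png",p[...,::-1]); np.savez(f"/tmp/{n}0.npz",p=p,d=d)
    m=viewer.camera_model(n); print(n,m["fx"],m["cx"],m["cy"],np.round(m["T"],3).tolist())
    for t in("photometer","dark_block","tray","cell_rack","cell_blue","cell_white","cell_orange"):
        for r in silhouettes(n,t)[:3]: print(n,t,round(r["score"],2),np.round(r["xy"]),r["pixels"].sum())
E
```

```text
pics
clock 0.0
eef_pos [ 226.23936554 -608.71298984  249.38628302]
tool_rot [-3.13967079e+00  3.96136297e-06  3.55785622e-01]
width 85.36581217441805
top 586.5470031201966 322.9154491936391 235.26713121794623 [[-0.02, -0.979, 0.202, 318.052], [-1.0, 0.019, -0.007, 23.305], [0.003, -0.203, -0.979, 1294.339], [0.0, 0.0, 0.0, 1.0]]
top photometer 0.76 [341. 264.] 5576
top dark_block 0.95 [334. 257.] 390
top dark_block 0.71 [322. 174.] 790
top tray 0.96 [475. 276.] 2670
top cell_rack 0.83 [202. 275.] 1892
top cell_blue 0.67 [184. 298.] 238
top cell_white 0.69 [201. 277.] 1700
top cell_white 0.67 [210. 247.] 224
top cell_orange 0.6 [198. 271.] 198
side 507.3085365063408 324.4956189478176 238.18152816352656 [[-0.788, -0.358, 0.501, 46.582], [-0.615, 0.468, -0.634, 673.812], [-0.007, -0.808, -0.589, 705.978], [0.0, 0.0, 0.0, 1.0]]
side photometer 0.88 [358. 263.] 6294
side dark_block 0.71 [273. 228.] 1406
side dark_block 0.64 [345. 255.] 595
side tray 0.82 [434. 213.] 1508
side tray 0.61 [344. 255.] 644
side cell_rack 0.88 [260. 374.] 2449
side cell_rack 0.33 [254. 348.] 506
side cell_blue 0.69 [193. 268.] 1353
side cell_white 0.56 [241. 324.] 382
side cell_orange 0.76 [254. 345.] 465
```

View pics/top0.png

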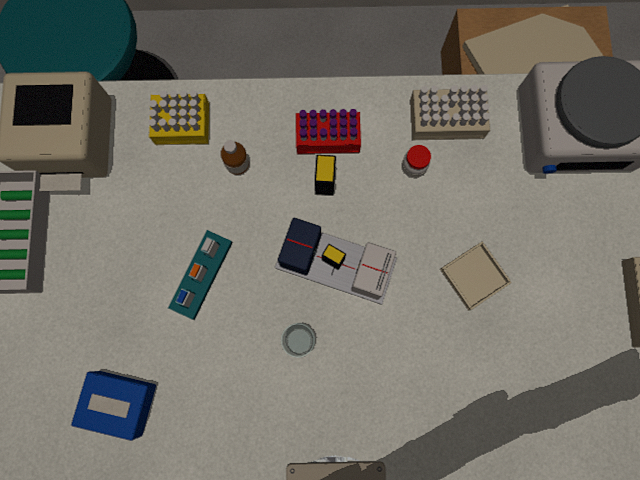

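View pics/side0.png

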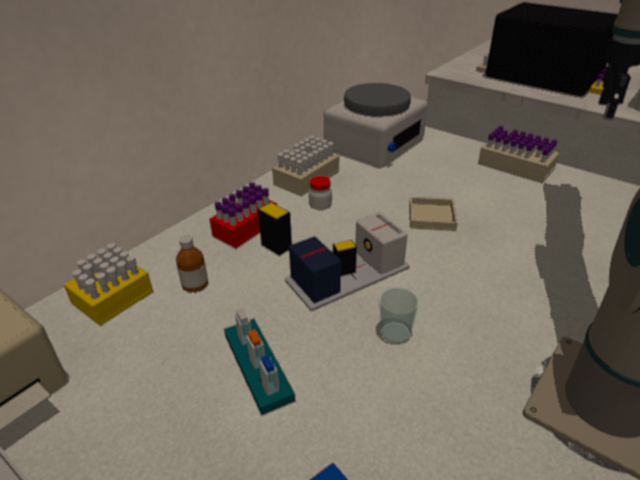

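The top view shows the small black and yellow block in the photometer gap at (334,257) and a larger look-alike at (325,174). The rack holds blue (185,297), orange (198,271) and white (210,246); the tray is at (475,276). The side view agrees, with the gap block at (345,255) and blue at (269,375). Decoys near blue are the blue box at (113,405) and the other stoppers. My choices are the block at (334,257), which stands in the gap and is smaller, and the cell at (185,297).

```bash
cat > h.py <<'E'
import numpy as np, cv2
from cell import ctrl, viewer, silhouettes
def cloud(n,d):
    m=viewer.camera_model(n); v,u=np.mgrid[:480,:640]
    c=np.stack([(u-m["cx"])/m["fx"]*d,(v-m["cy"])/m["fy"]*d,d,np.ones_like(d)],-1)
    return (c@np.array(m["T"]).T)[...,:3]
def rect(P):
    (c,(w,h),a)=cv2.minAreaRect(P[:,:2].astype(np.float32))
    b=cv2.boxPoints((c,(w,h),a)); e=b[1]-b[0]; f=b[2]-b[1]
    L=e if np.hypot(*e)>np.hypot(*f) else f
    return np.round(c,1),np.round(sorted((w,h)),1),round(np.arctan2(L[1],L[0])%np.pi,3)
def pick(n,t,near,p=None,k=7):
    r=[x for x in silhouettes(n,t) if np.hypot(*(np.array(x["xy"])-near))<25]
    if not r: return None
    return cv2.dilate(r[0]["pixels"].astype(np.uint8),np.ones((k,k)))>0
E
python3 - <<'E'
from h import *
near={"top":dict(photometer=(338,262),dark_block=(334,257),tray=(475,276),cell_rack=(202,275),cell_blue=(184,298)),
"side":dict(photometer=(350,260),dark_block=(345,255),tray=(434,213),cell_rack=(258,365),cell_blue=(269,375))}
zr=dict(photometer=(90,100),dark_block=(75,85),tray=(20,30),cell_rack=(18,26),cell_blue=(64,84))
for n in near:
    p,d=viewer.get_image(n); W=cloud(n,d); print(n,"table z",np.median(W[300:330,400:440,2]))
    for t in near[n]:
        m=pick(n,t,near[n][t])
        if m is None: print(n,t,"none");continue
        z=W[...,2]; q=m&(z>zr[t][0])&(z<zr[t][1])
        print(n,t,q.sum(),np.round(np.median(W[q][:,2]),1),np.round(W[q].mean(0),1),*rect(W[q]))
    hsv=cv2.cvtColor(p,cv2.COLOR_RGB2HSV)
    for t in ("dark_block",):
        u,v=near[n][t]; w=np.zeros(z.shape,bool); w[v-25:v+25,u-25:u+25]=1
        y=w&(hsv[...,0]>20)&(hsv[...,0]<35)&(hsv[...,1]>130)&(hsv[...,2]>90)
        print(n,"yellow",y.sum(),np.round(W[y].mean(0),1),*rect(W[y]))
    u,v=(185,297) if n=="top" else (268,365); w=np.zeros(z.shape,bool); w[v-20:v+20,u-20:u+20]=1
    y=w&(hsv[...,0]>95)&(hsv[...,0]<125)&(hsv[...,1]>130)&(hsv[...,2]>60)
    print(n,"bluestop",y.sum(),np.round(W[y].mean(0),1),np.round(np.percentile(W[y][:,2],[5,50,95])),*rect(W[y]))
p=np.load("/tmp/top0.npz")["p"]; a=cv2.resize(p[200:340,160:400],None,fx=3.3,fy=3.3,interpolation=cv2.INTER_CUBIC)
cv2.imwrite("pics/crop.png",a[...,::-1])
E
```

```text
top table z -0.3143776608553708
top photometer 2802 94.3 [520.8 -12.2  94.4] [521.9 -11. ] [100.4 229.8] 1.222
top dark_block none
top tray 449 24.1 [ 485.1 -317.2   24.3] [ 486.  -317.4] [109.5 111.5] 2.122
top cell_rack 1463 21.3 [497.7 285.6  21.5] [500.6 287. ] [ 61.5 189.8] 2.699
top cell_blue 122 75.2 [445.8 311.2  73.7] [445.8 312. ] [19.5 31.2] 2.667
top yellow 214 [528.7  -6.2  80. ] [528.5  -6.2] [24.7 38.7] 1.02
top bluestop 77 [447.6 312.1  76. ] [71. 77. 80.] [449.9 319. ] [26.1 28.9] 1.195
side table z 1.7356401095873935
side photometer 1990 95.4 [523.1   1.7  95.3] [523.  -9.] [102.5 230.9] 1.223
side dark_block 243 80.5 [526.9   1.5  80.1] [512.3  14.1] [45.9 90.3] 2.353
side tray 343 24.3 [ 484.5 -311.9   24.1] [ 487.9 -315.7] [110.1 117.7] 2.123
side cell_rack 1967 22.5 [488.9 299.4  22.5] [502.6 288.3] [ 60.7 193. ] 2.698
side cell_blue 219 76.5 [445.7 316.2  73.9] [448.  313.8] [18.4 33.1] 2.731
side yellow 143 [530.8  -5.6  80.8] [522.6 -21.3] [27.2 76.2] 1.105
side bluestop 128 [451.7 310.   72.7] [23. 78. 80.] [467.4 296. ] [17.9 79.6] 2.388
```

View pics/crop.png

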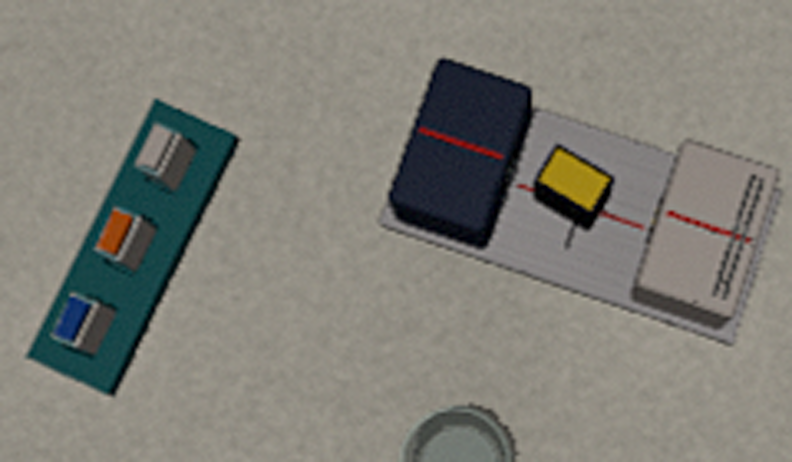

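The crop confirms both picks. The small yellow-topped block stands on the plate in the gap between navy and white, and the blue stopper is in the rack's lower-left well.

```bash
cat >> h.py <<'E'
from scipy.spatial.transform import Rotation as R
def rel(x,y,z,yaw):
    s=ctrl.read_state(); A=R.from_euler("xyz",s["tool_rot"])
    B=R.from_euler("xyz",[np.pi,0,yaw]); t=A.inv().apply(np.array([x,y,z])-s["eef_pos"])
    print("t",s["clock"],"pos",np.round(s["eef_pos"],1),"rot",np.round(s["tool_rot"],4),"w",round(s["width"],1),"F",np.round(s["force"],1))
    print("xyz",np.round(t,1),"ang",np.round((A.inv()*B).as_rotvec(),3))
E
python3 -c "from h import *;rel(528.6,-6,190,1.02)"
```

```text
t 1.4 pos [ 226.5 -609.3  250.3] rot [ 3.1416e+00 -1.0000e-04  3.5590e-01] w 85.4 F [-1.2 -0.3 -0.3]
xyz [ 493.4 -460.2   60.3] ang [ 0.    -0.    -0.664]
```

```bash
python3 -m creep '[{"jaw":1,"xyz":[25,-23,0],"angular":[0,0,-0.03]},{"jaw":1,"xyz":[65,-61,5],"angular":[0,0,-0.09]},{"jaw":1,"xyz":[110,-103,10],"angular":[0,0,-0.15]},{"jaw":1,"xyz":[155,-145,15],"angular":[0,0,-0.21]},{"jaw":1,"xyz":[200,-187,20],"angular":[0,0,-0.27]},{"jaw":1,"xyz":[245,-229,25],"angular":[0,0,-0.33]},{"jaw":1,"xyz":[290,-271,30],"angular":[0,0,-0.40]},{"jaw":1,"xyz":[335,-313,36],"angular":[0,0,-0.47]},{"jaw":1,"xyz":[380,-355,44],"angular":[0,0,-0.54]},{"jaw":1,"xyz":[425,-397,52],"angular":[0,0,-0.6]},{"jaw":1,"xyz":[467,-436,58],"angular":[0,0,-0.664]},{"jaw":1,"xyz":[493.4,-460.2,60.3],"angular":[0,0,-0.664]}]'; python3 -m creep '[{"jaw":1,"xyz":[0,0,0],"angular":[0,0,0]},{"jaw":1,"xyz":[0,0,0],"angular":[0,0,0]}]'; python3 -c "from h import *;rel(528.6,-6,60,1.02)"
```

```text
clock: 2.9
eef_pos: [529.8, -2.6, 189.9]
tool_rot: [-3.142, -0.001, 1.024]
force: [-0.2, -0.8, 0.2]
width: 85.1
gripper_force: 0.0
clock: 3.15
eef_pos: [528.2, -7.1, 190.0]
tool_rot: [-3.142, 0.001, 1.019]
force: [-0.6, -0.6, -0.4]
width: 85.5
gripper_force: 0.0
t 3.15 pos [528.2  -7.1 190. ] rot [-3.1416e+00  1.2000e-03  1.0190e+00] w 85.5 F [-0.6 -0.6 -0.4]
xyz [  1.2  -0.2 130. ] ang [-0.     0.001 -0.001]
```

```bash
python3 -m creep '[{"jaw":1,"xyz":[0,0,25],"angular":[0,0,0]},{"jaw":1,"xyz":[0,0,55],"angular":[0,0,0]},{"jaw":1,"xyz":[0,0,80],"angular":[0,0,0]},{"jaw":1,"xyz":[0,0,100],"angular":[0,0,0]},{"jaw":1,"xyz":[0,0,115],"angular":[0,0,0]},{"jaw":1,"xyz":[0,0,125],"angular":[0,0,0]},{"jaw":1,"xyz":[0,0,130],"angular":[0,0,0]},{"jaw":1,"xyz":[0,0,130],"angular":[0,0,0]}]'; python3 -m creep '[{"jaw":-1,"xyz":[0,0,0],"angular":[0,0,0]},{"jaw":-1,"xyz":[0,0,0],"angular":[0,0,0]},{"jaw":-1,"xyz":[0,0,0],"angular":[0,0,0]},{"jaw":-1,"xyz":[0,0,0],"angular":[0,0,0]},{"jaw":-1,"xyz":[0,0,0],"angular":[0,0,0]},{"jaw":-1,"xyz":[0,0,0],"angular":[0,0,0]},{"jaw":-1,"xyz":[0,0,0],"angular":[0,0,0]},{"jaw":-1,"xyz":[0,0,0],"angular":[0,0,0]}]'
```

```text
clock: 4.15
eef_pos: [528.7, -6.1, 60.1]
tool_rot: [3.141, -0.0, 1.02]
force: [-0.1, 0.0, 0.1]
width: 85.5
gripper_force: 0.0
clock: 5.15
eef_pos: [529.0, -6.0, 60.4]
tool_rot: [3.141, -0.0, 1.02]
force: [-0.0, 0.6, 5.7]
width: 29.4
gripper_force: 59.8
```

```bash
python3 -m creep '[{"jaw":-1,"xyz":[0,0,-5],"angular":[0,0,0]},{"jaw":-1,"xyz":[0,0,-15],"angular":[0,0,0]},{"jaw":-1,"xyz":[0,0,-35],"angular":[0,0,0]},{"jaw":-1,"xyz":[0,0,-60],"angular":[0,0,0]},{"jaw":-1,"xyz":[0,0,-85],"angular":[0,0,0]},{"jaw":-1,"xyz":[0,0,-110],"angular":[0,0,0]},{"jaw":-1,"xyz":[0,0,-130],"angular":[0,0,0]},{"jaw":-1,"xyz":[0,0,-140],"angular":[0,0,0]},{"jaw":-1,"xyz":[0,0,-140],"angular":[0,0,0]}]'; python3 -c "from h import *;rel(486.7,-316.8,180,1.02)"
```

```text
clock: 6.28
eef_pos: [528.8, -6.1, 200.6]
tool_rot: [3.141, -0.001, 1.02]
force: [-0.4, -0.2, -1.5]
width: 29.5
gripper_force: 59.2
t 6.275 pos [528.8  -6.1 200.6] rot [ 3.1406e+00 -6.0000e-04  1.0197e+00] w 29.5 F [-0.4 -0.2 -1.5]
xyz [-286.8  126.8   20.5] ang [ 0.001 -0.001 -0.   ]
```

```bash
python3 -m creep '[{"jaw":-1,"xyz":[-10,4,0],"angular":[0,0,0]},{"jaw":-1,"xyz":[-30,13,0],"angular":[0,0,0]},{"jaw":-1,"xyz":[-60,27,0],"angular":[0,0,0]},{"jaw":-1,"xyz":[-95,42,0],"angular":[0,0,0]},{"jaw":-1,"xyz":[-130,58,0],"angular":[0,0,0]},{"jaw":-1,"xyz":[-165,73,0],"angular":[0,0,0]},{"jaw":-1,"xyz":[-200,88,0],"angular":[0,0,0]},{"jaw":-1,"xyz":[-230,102,5],"angular":[0,0,0]},{"jaw":-1,"xyz":[-255,113,10],"angular":[0,0,0]},{"jaw":-1,"xyz":[-275,122,15],"angular":[0,0,0]},{"jaw":-1,"xyz":[-286.8,126.8,20.5],"angular":[0,0,0]},{"jaw":-1,"xyz":[-286.8,126.8,20.5],"angular":[0,0,0]}]'; python3 - <<'E'
from h import *
rel(486.7,-316.8,58,1.02)
p,d=viewer.get_image("side"); cv2.imwrite("pics/hold.png",cv2.resize(p[60:300,300:620],None,fx=2,fy=2)[...,::-1])
E
```

```text
clock: 7.78
eef_pos: [485.8, -317.2, 178.7]
tool_rot: [-3.14, 0.0, 1.018]
force: [-0.6, 0.3, -1.7]
width: 29.0
gripper_force: 59.2
t 7.775 pos [ 485.8 -317.2  178.7] rot [-3.1400e+00  1.0000e-04  1.0185e+00] w 29.0 F [-0.6  0.3 -1.7]
xyz [  0.9   0.8 120.7] ang [-0.002  0.    -0.002]
```

View pics/hold.png

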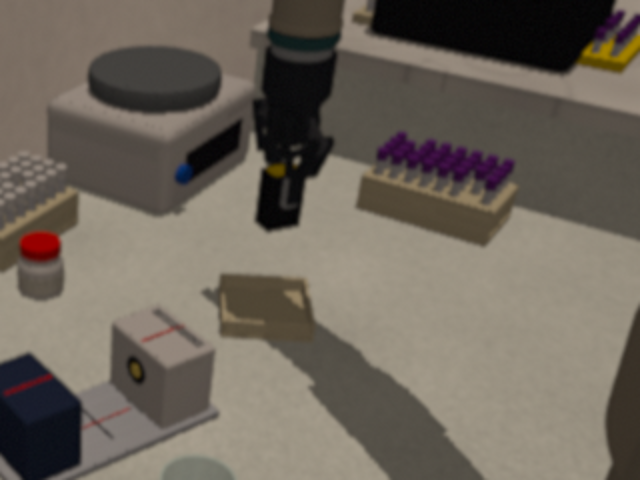

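The block hangs upright in the jaws at crop pixel (280,200), over the tray at (265,305). The gap is now empty.

```bash
python3 -m creep '[{"jaw":-1,"xyz":[0,0,20],"angular":[0,0,0]},{"jaw":-1,"xyz":[0,0,50],"angular":[0,0,0]},{"jaw":-1,"xyz":[0,0,75],"angular":[0,0,0]},{"jaw":-1,"xyz":[0,0,95],"angular":[0,0,0]},{"jaw":-1,"xyz":[0,0,107],"angular":[0,0,0]},{"jaw":-1,"xyz":[0,0,115],"angular":[0,0,0]},{"jaw":-1,"xyz":[0,0,119],"angular":[0,0,0]},{"jaw":-1,"xyz":[0,0,121],"angular":[0,0,0]},{"jaw":-1,"xyz":[0,0,122.5],"angular":[0,0,0]},{"jaw":-1,"xyz":[0,0,122.5],"angular":[0,0,0]}]'
```

```text
clock: 9.07
eef_pos: [486.6, -316.9, 57.2]
tool_rot: [3.141, -0.0, 1.02]
force: [-0.7, 0.4, -2.9]
width: 28.8
gripper_force: 59.3
```

```bash
python3 -m creep '[{"jaw":-1,"xyz":[0,0,0.7],"angular":[0,0,0]},{"jaw":-1,"xyz":[0,0,1.4],"angular":[0,0,0]},{"jaw":-1,"xyz":[0,0,1.4],"angular":[0,0,0]}]'
```

```text
clock: 9.45
eef_pos: [486.5, -316.8, 55.6]
tool_rot: [-3.142, -0.0, 1.02]
force: [-0.3, -0.4, -1.0]
width: 29.5
gripper_force: 59.3
```

```bash
python3 -m creep '[{"jaw":-1,"xyz":[0,0,0.6],"angular":[0,0,0]},{"jaw":-1,"xyz":[0,0,0.6],"angular":[0,0,0]}]'
```

```text
clock: 9.7
eef_pos: [486.6, -316.8, 55.4]
tool_rot: [3.141, 0.0, 1.02]
force: [-1.3, 0.2, 3.6]
width: 29.4
gripper_force: 59.9
```

```bash
python3 -m creep '[{"jaw":0,"xyz":[0,0,0],"angular":[0,0,0]},{"jaw":0.2,"xyz":[0,0,0],"angular":[0,0,0]},{"jaw":0.5,"xyz":[0,0,0],"angular":[0,0,0]},{"jaw":0.5,"xyz":[0,0,0],"angular":[0,0,0]},{"jaw":0.5,"xyz":[0,0,-5],"angular":[0,0,0]},{"jaw":0.5,"xyz":[0,0,-20],"angular":[0,0,0]},{"jaw":0.5,"xyz":[0,0,-45],"angular":[0,0,0]},{"jaw":0.5,"xyz":[0,0,-75],"angular":[0,0,0]},{"jaw":0.5,"xyz":[0,0,-110],"angular":[0,0,0]},{"jaw":0.5,"xyz":[0,0,-145],"angular":[0,0,0]},{"jaw":0.5,"xyz":[0,0,-145],"angular":[0,0,0]}]'; python3 - <<'E'
from h import *
rel(447.1,313.1,180,2.699)
p,d=viewer.get_image("side"); cv2.imwrite("pics/placed.png",cv2.resize(p[60:300,300:620],None,fx=2,fy=2)[...,::-1])
W=cloud("side",d);m=(abs(W[...,0]-486)<45)&(abs(W[...,1]+317)<45)&(W[...,2]>68)&(W[...,2]<84);print(m.sum(),np.median(W[m],0))
E
```

```text
clock: 11.08
eef_pos: [488.4, -317.8, 204.1]
tool_rot: [3.134, -0.0, 1.02]
force: [-0.1, -0.2, -0.5]
width: 64.1
gripper_force: 0.0
t 11.075 pos [ 488.4 -317.8  204.1] rot [ 3.1342e+00 -1.0000e-04  1.0197e+00] w 64.1 F [-0.1 -0.2 -0.5]
xyz [ 515.9 -365.7   21.4] ang [ 0.006  0.006 -1.679]
169 [ 486.00239562 -309.89682822   75.45618934]
```

View pics/placed.png

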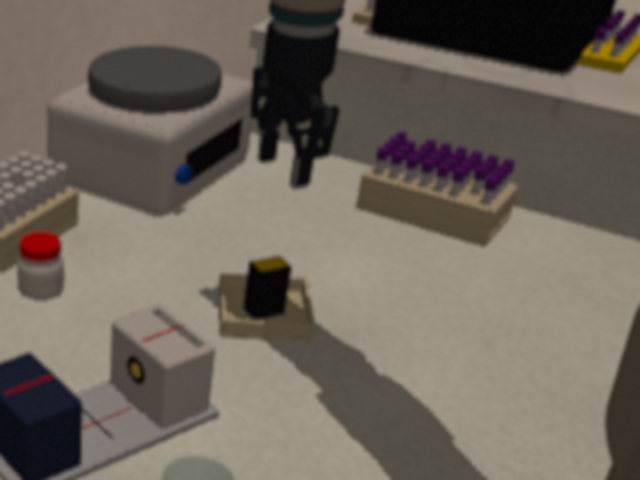

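The block stands upright in the tray at crop pixel (267,287), and the gripper is clear.

```bash
python3 -m creep '[{"jaw":0.6,"xyz":[20,-14,0],"angular":[0,0,-0.06]},{"jaw":0.6,"xyz":[60,-42,0],"angular":[0,0,-0.18]},{"jaw":0.6,"xyz":[105,-74,0],"angular":[0,0,-0.34]},{"jaw":0.6,"xyz":[150,-106,0],"angular":[0,0,-0.49]},{"jaw":0.6,"xyz":[195,-138,0],"angular":[0,0,-0.64]},{"jaw":0.6,"xyz":[242,-171,0],"angular":[0,0,-0.79]},{"jaw":0.6,"xyz":[290,-205,0],"angular":[0,0,-0.94]},{"jaw":0.6,"xyz":[338,-239,0],"angular":[0,0,-1.1]},{"jaw":0.6,"xyz":[386,-273,0],"angular":[0,0,-1.26]},{"jaw":0.6,"xyz":[434,-307,0],"angular":[0,0,-1.42]},{"jaw":0.6,"xyz":[482,-341,0],"angular":[0,0,-1.57]},{"jaw":0.6,"xyz":[516,-366,10],"angular":[0,0,-1.679]}]';python3 -m creep '[{"jaw":0.6,"xyz":[0,0,0],"angular":[0,0,0]},{"jaw":0.6,"xyz":[0,0,0],"angular":[0,0,0]},{"jaw":0.6,"xyz":[0,0,0],"angular":[0,0,0]},{"jaw":0.6,"xyz":[0,0,0],"angular":[0,0,0]}]'; python3 - <<'E'
from h import *
rel(447.1,313.1,46,2.699)
# check cell from the side camera, before descent
p,d=viewer.get_image("side"); W=cloud("side",d)
ux=np.array([np.cos(2.6985),np.sin(2.6985)]);uy=np.array([-ux[1],ux[0]])
L=(W[...,:2]-[447.1,313.1]); a=L@ux;b=L@uy;z=W[...,2]
m=(abs(a)<24)&(abs(b)<20)&(z>30)&(z<66); print("body a,b pct",m.sum(),np.percentile(a[m],[2,10,90,98]).round(1),np.percentile(b[m],[2,10,90,98]).round(1))
for lo,hi in((63,71),(74,82)):
    m=(abs(a)<24)&(abs(b)<20)&(z>lo)&(z<hi);print(lo,m.sum(),np.percentile(a[m],[2,98]).round(1),np.percentile(b[m],[2,98]).round(1),rect(W[m]))
E
```

```text
clock: 12.62
eef_pos: [444.0, 317.4, 189.9]
tool_rot: [3.14, -0.001, 2.705]
force: [0.1, 0.8, 0.1]
width: 68.3
gripper_force: 0.0
clock: 13.12
eef_pos: [445.4, 313.2, 190.1]
tool_rot: [-3.141, 0.001, 2.697]
force: [-0.4, 0.1, 0.1]
width: 68.4
gripper_force: 0.0
t 13.125 pos [445.4 313.2 190.1] rot [-3.1412e+00  6.0000e-04  2.6967e+00] w 68.4 F [-0.4  0.1  0.1]
xyz [ -1.5   0.7 144.1] ang [-0.     0.001 -0.002]
body a,b pct 250 [-14.4  -9.5  15.2  16. ] [-10.2  -9.9   5.6   8. ]
63 90 [-16.5  16. ] [-10.    8.2] (array([448.1, 313.4]), array([18.6, 34. ]), np.float32(2.725))
74 124 [-13.8  12.2] [-7.3  5.1] (array([449. , 313.3]), array([12.7, 28.1]), np.float32(2.717))
```

```bash
python3 -m creep '[{"jaw":0.6,"xyz":[-1,0.5,30],"angular":[0,0,0]},{"jaw":0.6,"xyz":[-1.5,0.7,60],"angular":[0,0,0]},{"jaw":0.6,"xyz":[-1.5,0.7,85],"angular":[0,0,0]},{"jaw":0.6,"xyz":[-1.5,0.7,90],"angular":[0,0,0]},{"jaw":0.6,"xyz":[-1.5,0.7,90],"angular":[0,0,0]}]'; python3 -c "from h import *;rel(447.0,313.0,46,2.699)"
```

```text
clock: 13.8
eef_pos: [446.7, 314.5, 100.4]
tool_rot: [3.141, 0.0, 2.698]
force: [-0.1, -0.7, 0.5]
width: 68.0
gripper_force: 0.0
t 13.8 pos [446.7 314.5 100.4] rot [3.1412e+00 1.0000e-04 2.6985e+00] w 68.0 F [-0.1 -0.7  0.5]
xyz [-0.9 -1.3 54.4] ang [ 0.     0.    -0.001]
```

```bash
python3 -m creep '[{"jaw":0.6,"xyz":[-0.5,-1,15],"angular":[0,0,0]},{"jaw":0.6,"xyz":[-0.5,-1,30],"angular":[0,0,0]},{"jaw":0.6,"xyz":[-0.5,-1,42],"angular":[0,0,0]},{"jaw":0.6,"xyz":[-0.5,-1,50],"angular":[0,0,0]},{"jaw":0.6,"xyz":[-0.5,-1,54],"angular":[0,0,0]},{"jaw":0.6,"xyz":[-0.5,-1,54],"angular":[0,0,0]},{"jaw":0.6,"xyz":[-0.5,-1,54],"angular":[0,0,0]}]'; python3 -c "from h import *;rel(447.0,313.0,46,2.699)"
```

```text
clock: 14.68
eef_pos: [446.7, 313.5, 46.3]
tool_rot: [3.141, 0.0, 2.699]
force: [0.7, 0.7, 0.5]
width: 68.1
gripper_force: 0.0
t 14.675 pos [446.7 313.5  46.3] rot [3.1410e+00 3.0000e-04 2.6988e+00] w 68.1 F [0.7 0.7 0.5]
xyz [-0.5 -0.4  0.3] ang [ 0.001  0.    -0.   ]
```

```bash
python3 -m creep '[{"jaw":0.2,"xyz":[0,0,0],"angular":[0,0,0]},{"jaw":-0.1,"xyz":[0,0,0],"angular":[0,0,0]},{"jaw":-0.3,"xyz":[0,0,0],"angular":[0,0,0]},{"jaw":-0.45,"xyz":[0,0,0],"angular":[0,0,0]},{"jaw":-0.55,"xyz":[0,0,0],"angular":[0,0,0]},{"jaw":-0.65,"xyz":[0,0,0],"angular":[0,0,0]},{"jaw":-1,"xyz":[0,0,0],"angular":[0,0,0]},{"jaw":-1,"xyz":[0,0,0],"angular":[0,0,0]},{"jaw":-1,"xyz":[0,0,0],"angular":[0,0,0]},{"jaw":-1,"xyz":[0,0,0],"angular":[0,0,0]}]'; python3 -c "from h import *;rel(447.0,313.0,46,2.699)"
```

```text
clock: 15.92
eef_pos: [446.6, 313.4, 46.1]
tool_rot: [3.141, 0.0, 2.699]
force: [-0.3, 0.7, 2.4]
width: 17.3
gripper_force: 58.7
t 15.925 pos [446.6 313.4  46.1] rot [3.1413e+00 1.0000e-04 2.6987e+00] w 17.3 F [-0.3  0.7  2.4]
xyz [-0.5 -0.2  0.1] ang [ 0.  0. -0.]
```

Gripped at about 18 mm. Lifting straight up.

```bash
python3 -m creep '[{"jaw":-1,"xyz":[0,0,-4],"angular":[0,0,0]},{"jaw":-1,"xyz":[0,0,-12],"angular":[0,0,0]},{"jaw":-1,"xyz":[0,0,-25],"angular":[0,0,0]},{"jaw":-1,"xyz":[0,0,-45],"angular":[0,0,0]},{"jaw":-1,"xyz":[0,0,-70],"angular":[0,0,0]},{"jaw":-1,"xyz":[0,0,-95],"angular":[0,0,0]},{"jaw":-1,"xyz":[0,0,-120],"angular":[0,0,0]},{"jaw":-1,"xyz":[0,0,-140],"angular":[0,0,0]},{"jaw":-1,"xyz":[0,0,-150],"angular":[0,0,0]},{"jaw":-1,"xyz":[0,0,-150],"angular":[0,0,0]},{"jaw":-1,"xyz":[0,0,-150],"angular":[0,0,0]}]'; python3 - <<'E'
from h import *
rel(522.4,-10,200,1.222)
s=ctrl.read_state();c=s["eef_pos"]; psi=s["tool_rot"][2]
tx=np.array([np.cos(psi),np.sin(psi)]);ty=np.array([np.sin(psi),-np.cos(psi)])
for n in("side","top"):
    p,d=viewer.get_image(n);cv2.imwrite(f"pics/cell_{n}.png",cv2.resize(p[200:420,150:390] if n=="side" else p[180:340,120:300],None,fx=3,fy=3)[...,::-1]);W=cloud(n,d);L=W[...,:2]-c[:2];a=L@tx;b=L@ty;h=W[...,2]-c[2]
    for lo,hi in((-45,-30),(-30,-20),(-20,24)):
        m=(abs(a)<25)&(abs(b)<20)&(h>lo)&(h<hi)
        if m.sum()>5:print(n,lo,m.sum(),"x",np.percentile(a[m],[2,98]).round(1),"y",np.percentile(b[m],[2,98]).round(1),"h",np.percentile(h[m],[1,99]).round(1))
E
```

```text
clock: 17.3
eef_pos: [446.2, 312.9, 195.4]
tool_rot: [-3.14, -0.0, 2.699]
force: [-0.5, -0.3, -1.2]
width: 17.5
gripper_force: 58.5
t 17.3 pos [446.2 312.9 195.4] rot [-3.1404e+00 -4.0000e-04  2.6987e+00] w 17.5 F [-0.5 -0.3 -1.2]
xyz [-207.2 -259.1   -4.4] ang [-1.000e-03  1.000e-03  1.477e+00]
side -45 52 x [-4.4 14.7] y [-7.1 10.1] h [-37.8 -30. ]
side -30 63 x [ 4.7 15.3] y [-7.7  9.9] h [-29.5 -20.2]
side -20 590 x [-2.7 15.2] y [-18.9  18.9] h [-19.3  23.6]
```

View pics/cell_side.png

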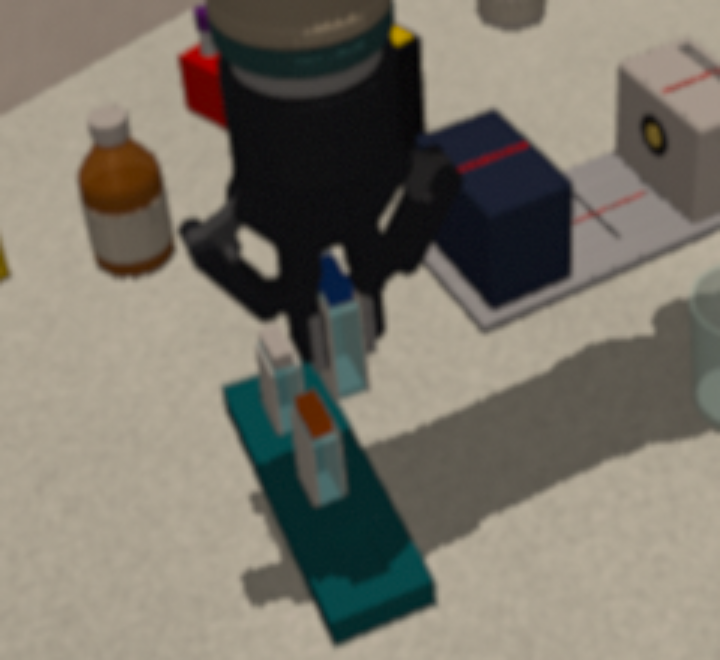

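The blue cell hangs upright between the pads at crop pixel (340,340). White and orange are still in the rack at (280,375) and (320,450).

```bash
python3 -m creep '[{"jaw":-1,"xyz":[-8,-10,0],"angular":[0,0,0.05]},{"jaw":-1,"xyz":[-25,-31,0],"angular":[0,0,0.17]},{"jaw":-1,"xyz":[-45,-56,0],"angular":[0,0,0.31]},{"jaw":-1,"xyz":[-66,-82,0],"angular":[0,0,0.46]},{"jaw":-1,"xyz":[-87,-109,0],"angular":[0,0,0.61]},{"jaw":-1,"xyz":[-108,-135,0],"angular":[0,0,0.76]},{"jaw":-1,"xyz":[-129,-161,0],"angular":[0,0,0.91]},{"jaw":-1,"xyz":[-150,-187,0],"angular":[0,0,1.06]},{"jaw":-1,"xyz":[-170,-212,0],"angular":[0,0,1.2]},{"jaw":-1,"xyz":[-188,-235,0],"angular":[0,0,1.33]},{"jaw":-1,"xyz":[-201,-251,0],"angular":[0,0,1.43]},{"jaw":-1,"xyz":[-207.2,-259.1,-4],"angular":[0,0,1.477]}]'; python3 -m creep '[{"jaw":-1,"xyz":[0,0,0],"angular":[0,0,0]},{"jaw":-1,"xyz":[0,0,0],"angular":[0,0,0]},{"jaw":-1,"xyz":[0,0,0],"angular":[0,0,0]},{"jaw":-1,"xyz":[0,0,0],"angular":[0,0,0]}]'; python3 -c "from h import *;rel(522.6,-9.6,68,1.222)"
```

```text
clock: 18.9
eef_pos: [522.2, -11.6, 199.7]
tool_rot: [-3.141, 0.001, 1.217]
force: [0.1, 1.3, -0.4]
width: 17.5
gripper_force: 58.4
clock: 19.4
eef_pos: [522.6, -8.9, 200.0]
tool_rot: [-3.141, -0.0, 1.223]
force: [0.1, -0.3, -0.1]
width: 17.5
gripper_force: 58.4
t 19.4 pos [522.6  -8.9 200. ] rot [-3.1414e+00 -2.0000e-04  1.2230e+00] w 17.5 F [ 0.1 -0.3 -0.1]
xyz [ -0.7   0.2 132. ] ang [-0.    -0.     0.001]
```

Descending into the gap, with 34 mm clearance each side.

```bash
python3 -m creep '[{"jaw":-1,"xyz":[0,0,10],"angular":[0,0,0]},{"jaw":-1,"xyz":[0,0,30],"angular":[0,0,0]},{"jaw":-1,"xyz":[0,0,55],"angular":[0,0,0]},{"jaw":-1,"xyz":[0,0,80],"angular":[0,0,0]},{"jaw":-1,"xyz":[0,0,100],"angular":[0,0,0]},{"jaw":-1,"xyz":[0,0,115],"angular":[0,0,0]},{"jaw":-1,"xyz":[0,0,126],"angular":[0,0,0]},{"jaw":-1,"xyz":[0,0,131],"angular":[0,0,0]},{"jaw":-1,"xyz":[0,0,132],"angular":[0,0,0]},{"jaw":-1,"xyz":[0,0,132],"angular":[0,0,0]},{"jaw":-1,"xyz":[0,0,132],"angular":[0,0,0]}]'; cat > m.py <<'E'
from h import *
rel(522.6,-9.6,68,1.222)
P=np.array([522.4,-10.]);ey=np.array([np.cos(1.2225),np.sin(1.2225)]);ex=np.array([ey[1],-ey[0]])
def pc(v,q=(2,98)): return np.percentile(v,q).round(1)
for n in("side","top"):
    p,d=viewer.get_image(n);cv2.imwrite(f"pics/fin_{n}.png",cv2.resize(p[180:340,240:440],None,fx=4,fy=3.75,interpolation=cv2.INTER_CUBIC)[...,::-1])
    W=cloud(n,d);L=W[...,:2]-P;a=L@ex;b=L@ey;z=W[...,2]
    print(n)
    for nm,m in dict(det=(abs(z-95)<3)&(b>40)&(b<125)&(abs(a)<60),lamp=(abs(z-95)<3)&(b<-40)&(b>-125)&(abs(a)<60),
        cell_lo=(abs(a)<22)&(abs(b)<24)&(z>27)&(z<45),cell_hi=(abs(a)<13)&(abs(b)<24)&(z>45)&(z<90),fing=(abs(a)<75)&(abs(b)<25)&(z>48)&(z<115)).items():
        if m.sum()>10: print(nm,m.sum(),"x",pc(a[m]),"y",pc(b[m]),"z",pc(z[m],(1,50,99)))
E
python3 m.py
```

```text
clock: 20.78
eef_pos: [523.1, -9.6, 68.5]
tool_rot: [3.141, -0.0, 1.222]
force: [-0.1, -0.8, -0.6]
width: 17.3
gripper_force: 58.4
t 20.775 pos [523.1  -9.6  68.5] rot [ 3.1406e+00 -3.0000e-04  1.2217e+00] w 17.3 F [-0.1 -0.8 -0.6]
xyz [-0.2 -0.5  0.5] ang [ 0.001 -0.    -0.   ]
side
det 1031 x [-47.7  47.6] y [ 53.4 114.6] z [92.3 95.6 97.7]
lamp 746 x [-47.4  46.5] y [-112.   -50.8] z [92.5 95.5 97.8]
cell_lo 77 x [-9.7  3.9] y [-13.5  17.3] z [30.8 37.2 44.9]
cell_hi 160 x [-12.5  10.4] y [ 5.6 18.2] z [45.3 68.2 89.7]
fing 500 x [-43.6  41.3] y [-7.1 17.7] z [ 49.4  91.8 114.6]
top
det 994 x [-47.9  45.5] y [ 51.  111.9] z [92.1 94.5 97.7]
```

View pics/fin_side.png

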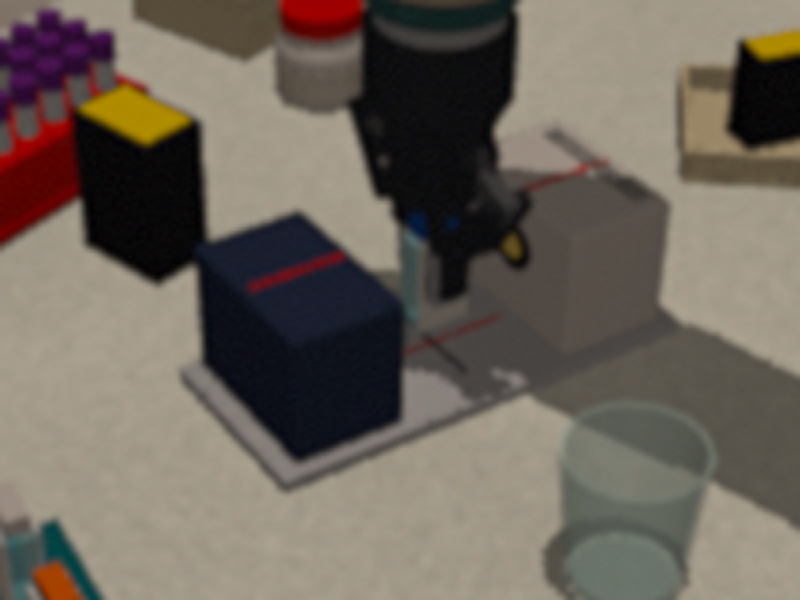

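The cell hangs at (425,270) of the final crop, between the navy and white housings and over the cross mark. The side-view clouds put its +y window at about 17.5 mm against an expected 17.1 mm, with bottom z at about 30 mm, so it is centred within a millimetre. Block, rack cells, beaker and jar are where they should be.

```bash
python3 -m creep '[{"jaw":-1,"xyz":[0,0,0],"angular":[0,0,0]},{"jaw":-1,"xyz":[0,0,0],"angular":[0,0,0]},{"jaw":-1,"xyz":[0,0,0],"angular":[0,0,0]},{"jaw":-1,"xyz":[0,0,0],"angular":[0,0,0]}]'; python3 -c "from cell import ctrl;print(ctrl.finish_job())"
```

```text
clock: 21.38
eef_pos: [522.7, -9.6, 68.0]
tool_rot: [-3.142, 0.0, 1.222]
force: [-0.3, -0.0, 0.0]
width: 17.5
gripper_force: 58.4
the job is handed in; nothing more can be done
None
```

I handed the job in at 21.4 s: the black block stands upright in the tray, and the arm holds the blue-stoppered cell upright and still in the light path, centred within about 1 mm by the camera and pose readings; the hand-in returned no verdict.

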